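# Prop the teal tackle-box lid half open for display

### The arm

A 6-joint arm with a two-finger parallel gripper is mounted at the origin on the work surface. World frame = base frame: x ahead of the robot, y to its left, z up, the work surface at z = 0. Lengths are in m, angles in degrees, forces in N, time in s.
With the tool pointing down it reaches from about 0.35 to 0.8 m from the base axis. Payload 7.3 kg.
Tool frame: the origin (TCP) lies at the very end of the fingers, on their centre line; the grasp point (between the pads) lies 19 mm behind it; z points along the fingers, y is the direction in which the jaws open and shut (so a half turn about z gives the same grasp; the last joint's range is limited). The gripper opens to 85 mm and grips with 20 to 120 N. Pads are 22 mm wide; open, the fingers measure 114 mm over their backs; the gripper's body (76 mm by 85 mm) begins 54 mm behind the grasp point. The pads swing forward as they close: fully open they stand 13 mm farther back than shut.
Start: joints at [63.255, 19.595, 87.324, -0, 73.075, -8.365], TCP at [0.166, 0.498, 0.231] pointing down, gripper open.
Joint ranges: [-145.02, 145.02], [-44.19, 115.74], [2.07, 154.8], [-57.11, 237.11], [16.16, 152.29], [-177.93, 177.93]. Speed limits (degrees/s): [147.25, 147.25, 180, 180, 180, 180].

### API

Orientations are given as a 3x3 rotation matrix whose columns are the frame's x, y, z axes.
In Python, from workcell import * gives the robot as it stands.
- The arm moves only by the tool servo_tool, never from a script. Its argument "commands" is one flat list of numbers, 7 for each row, row after row: the shift along the tool's x, y, z in m, then the turn, a rotation vector about the tool's x, y, z in rad, then the closure in counts, from 0 (fully open) to 255 (shut). In form: [dx, dy, dz, rx, ry, rz, grip, dx, dy, dz, rx, ry, rz, grip, ...]. A call has exactly 5 rows; each row is the pose to reach, as a shift and turn from the pose commanded when the call began, along the tool's axes at that moment; what a row does not reach only later rows make up. A row lasts 1/12 s, in which the tool goes at most 41.7 mm and 7.16 degrees, less where a joint would pass 70% of its speed; a pose out of reach is approached as far as the arm can. A call with a gripper value outside its range is refused whole. The fingers move at their own pace and stop on an object; "grip_force" is the grip in N (left out, the last holds). Time passes only in rows, so rows that repeat a pose let the fingers close, or fill a call up. It gives the time, the measured TCP pose, the force and the opening at its end, in the units of the state.
- get_obs(): the state, without advancing time (a new reading comes with each control period).
- camera(name): name is "scene" or "top"; returns a dict with "image" (420x560x3 uint8, red, green, blue), "mtx" (3x3 intrinsics, pixels), "R" (3x3) and "t" (3): a world point X has camera coordinates R X + t. Camera axes: x right, y down, z forward; pixel columns grow to the right and rows downward; lengths in m; the calibration is good to about 2 mm. A picture is of the moment at which its call begins. There is no depth.
- job_done(): hands the job in, once; it reports no verdict.
Trained networks look in the newest picture that a camera, given by its name, has taken for a name from the list of things; names that differ only in an ending like _2 or _b are one class to them, and where a whole thing is asked for, a point or a joint stands for the part that bears it (a point fixed in the world has none). Each returns a list of dicts, best first, with "confidence" (0 to 1); they miss things now and then, are a little off and sometimes report something else, mostly with a low value. They report only what shows in the picture. A call takes as long as a camera call.
- recognise(camera, thing): "extent" ([left, top, width, height] in pixels, round what is visible of it).
- cut_out(camera, thing): "region" (420x560 bool, what is visible of it) and "extent" ([left, top, width, height] in pixels, round what is visible of it).
The state is a dict: "time_s": time; "joints": joint angles; "dq": joint speeds; "effort": joint torques, N m; "tool_pos": TCP position; "tcp_rot": TCP orientation; "force": force on the tool from outside, world axes, zero at the start; "wrist_torque": the same for the moment, N m; "gripper_width": opening from 0.0 (shut) to 1.0 (fully open).
Only numpy, scipy, OpenCV 4.12 (cv2) and the standard library are available. Lean on these libraries where they do the work, as an engineer would, in place of code of your own. Each camera call takes 0.05 s, during which the arm holds its last target.

### The job

Dress the tackle-shop counter: lift the teal lid of the cream tackle box by the grip on top until it stands half-way, about 45 degrees open, and let go of it so that it stays there and shoppers can look in. Leave the other two tackle boxes, the one with the white lid and the one with the beige lid, as they are.

Things in the scene. Friction and masses are not known exactly. Their poses are not given: they have to be found in the camera images.
- teal_grip (a point): black lift grip on the teal lid: upright block 36 mm front to back, 26 mm wide along the hinge, 50 mm tall, centred 35 mm in from the lid's front edge; to be pinched from straight above, closing along the hinge. Point: on its centre line, 34 mm above the lid's top. Axes turn with the lid: x to the hinge, y along it, z out of the lid. The hinge line lies 135 mm along x and 48 mm along -z from here.
- teal_lid (a joint): teal lid's opening, rad: 0 shut, grows as its front rises (0.785 = 45 degrees), stop 1.75; starts at 0 to 0.15. Stiff: stays where left; 2 to 4 N at the grip moves it; 160 g. Lid 170 x 190 x 14 mm, hinged at the far top edge of a fixed cream box 90 mm high, which is turned by up to 0.35 rad. The grip turns between the fingers as the lid rises.
- white_grip (a point): the same black grip and point on the white lid, about shut, of the burgundy box; not to be disturbed. The three boxes are of one size and stand side by side, centres about 300 mm apart, in any order.
- beige_grip (a point): the same black grip and point on the beige lid of the olive green box, which already stands open at 35 to 60 degrees; not to be disturbed.

How it is judged:
By the outcome, as a careful person would: the job done as asked, in the order asked, and still so for the second after the job is handed in, with the robot touching nothing.
It also fails if it takes over 32 s, if anything falls off the work surface, if the arm or the gripper's body presses on something with over 40 N, if the wrist force passes 120 N, or if a joint passes its speed limit or range.

## Working session

There is one attempt and no reset: what is moved stays moved. The work goes in short steps, Python scripts to look and compute and a tool call to move; the robot and the scene stay as the last step left them, time stands still between calls to the robot, and variables do not carry over. Pictures are saved under pics/ and viewed, and the job is handed in when it is done.

Besides the shell and the picture viewer there is one more tool, called as name(argument=value, ...) on one line, values as JSON. servo_tool: Moves the arm, as the interface text tells. Its arguments: {"type":"object","properties":{"commands":{"type":"array"},"grip_force":{"type":"number"}},"required":["commands"]}

```bash
mkdir -p pics; ls
cat > h.py <<'E'
from workcell import *
import numpy as np, cv2
def save(c,n): cv2.imwrite('pics/'+n,cv2.cvtColor(c['image'],cv2.COLOR_RGB2BGR))
E
python3 - <<'E'
from h import *
for n in ('scene','top'):
    c=camera(n); save(c,n+'0.png'); print(n,c['mtx'].tolist(),c['R'].round(3).tolist(),c['t'].round(3).tolist())
    for th in ('teal_grip','teal_lid','white_grip','beige_grip'):
        try: print(th,[(d['extent'],round(d['confidence'],2)) for d in cut_out(n,th)])
        except Exception as e: print(th,e)
o=get_obs(); print(o)
E
```

```text
pics
scene [[418.9773009650001, 0.0, 277.5233192349865], [0.0, 418.9773009650001, 207.48457265541032], [0.0, 0.0, 1.0]] [[0.66, 0.751, -0.017], [0.578, -0.522, -0.627], [-0.48, 0.404, -0.779]] [-0.374, -0.244, 1.463]
teal_grip [([301.9, 130.7, 82.3, 65.1], 0.85)]
teal_lid [([299.2, 127.6, 86.9, 67.6], 0.86)]
white_grip []
beige_grip [([132.2, 251.9, 105.6, 104.9], 0.84)]
top [[530.8096591663112, 0.0, 284.00683894416824], [0.0, 530.8096591663112, 206.874668031128], [0.0, 0.0, 1.0]] [[0.013, -1.0, 0.001], [-0.997, -0.013, -0.078], [0.078, -0.0, -0.997]] [-0.003, 0.6, 1.326]
teal_grip [([127.2, 191.8, 84.3, 75.7], 0.91)]
teal_lid [([128.4, 192.5, 79.1, 73.9], 0.91)]
white_grip [([243.1, 166.7, 93.7, 83.5], 0.76)]
beige_grip [([384.3, 150.1, 90.1, 63.2], 0.89)]
{'time_s': 0.5, 'joints': array([ 6.32528593e+01,  1.95975182e+01,  8.73258966e+01,  1.98185870e-04,
        7.30758507e+01, -8.36638675e+00]), 'dq': array([-0.03814497, -0.14494367,  0.00649773,  0.11632198, -0.13685477,
        0.14055832]), 'effort': array([-1.70191019e-03, -4.33245420e+01, -2.46107626e+01, -2.46094096e-04,
        9.29012058e-04, -5.74592619e-06]), 'tool_pos': array([0.16553824, 0.49822239, 0.23129156]), 'tcp_rot': array([[-9.48981669e-01,  3.15331241e-01,  2.81391031e-06],
       [ 3.15331241e-01,  9.48981669e-01,  1.29362646e-05],
       [ 1.40885909e-06,  1.31635918e-05, -1.00000000e+00]]), 'force': array([0.35600202, 0.15060739, 0.32103138]), 'wrist_torque': array([-0.03312116,  0.02363242,  0.010875  ]), 'gripper_width': 0.9997727029153682}
```

View pics/scene0.png

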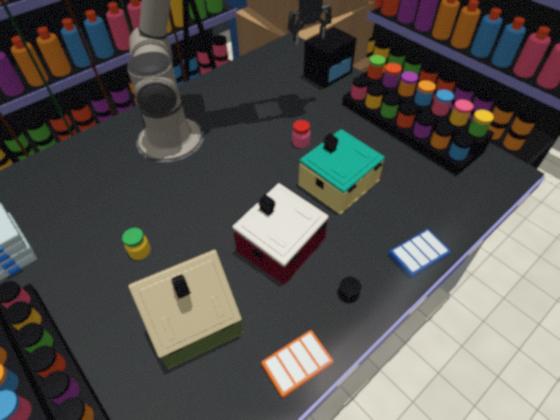

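View pics/top0.png

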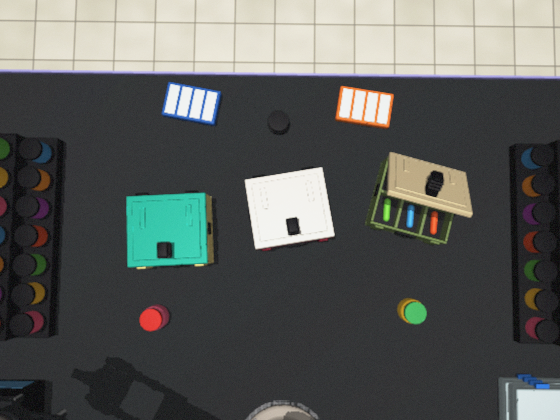

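The teal box is on the left (top view about (168,230), its grip at (165,250)). The white box is in the middle and the beige one on the right. A red jar stands in front of the teal box. Next I'll zoom in and triangulate.

Run:
```python
from h import *
ims=[]
for n,(x,y,w,h) in (('scene',(290,120,105,95)),('top',(115,180,105,95))):
    im=cv2.imread(f'pics/{n}0.png')[y:y+h,x:x+w]
    im=cv2.resize(im,None,fx=3.8,fy=5.8/1.0 if 0 else 3.8,interpolation=cv2.INTER_CUBIC)
    for k in range(0,w,10):
        cv2.line(im,(int(k*3.8),0),(int(k*3.8),6 if k%50 else 15),(0,0,255),1)
    for k in range(0,h,10):
        cv2.line(im,(0,int(k*3.8)),(6,int(k*3.8)),(0,0,255),1)
    ims.append(im)
cv2.imwrite('pics/zoom0.png',np.hstack(ims)[:, :800]); print(ims[0].shape)
```

```text
(361, 399, 3)
```

View pics/zoom0.png

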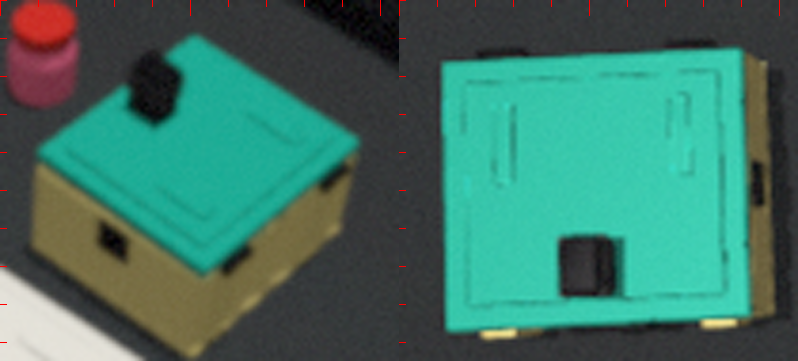

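```bash
cat >> h.py <<'E'
from scipy.optimize import least_squares
def proj(c,P):
    p=(np.asarray(c['R'])@np.atleast_2d(P).T).T+c['t']; q=(np.asarray(c['mtx'])@p.T).T
    return q[:,:2]/q[:,2:]
def lidframe(p):
    hx,hy,hz,yaw,th=p
    cy,sy=np.cos(yaw),np.sin(yaw)
    Rz=np.array([[cy,-sy,0],[sy,cy,0],[0,0,1]])
    c,s=np.cos(th),np.sin(th)   # front (-x) rises
    Ry=np.array([[c,0,s],[0,1,0],[-s,0,c]])
    return Rz@Ry,np.array([hx,hy,hz])
def pts(p,L):
    R,o=lidframe(p); return (R@np.atleast_2d(L).T).T+o
COR=np.array([[-.17,.095,.014],[-.17,-.095,.014],[0,-.095,.014],[0,.095,.014]])#FL FR BR BL
GT=np.array([[sx*.018-.135,sy*.013,.064] for sx,sy in((-1,1),(-1,-1),(1,-1),(1,1))])
def tealmask(im):
    h=cv2.cvtColor(im,cv2.COLOR_RGB2HSV); 
    m=((h[...,0]>75)&(h[...,0]<95)&(h[...,1]>120)&(h[...,2]>60)).astype(np.uint8)
    n,l,s,_=cv2.connectedComponentsWithStats(m); k=1+np.argmax(s[1:,4]); return (l==k).astype(np.uint8)
def quad(m):
    cs,_=cv2.findContours(m,cv2.RETR_EXTERNAL,cv2.CHAIN_APPROX_NONE)
    hull=cv2.convexHull(max(cs,key=cv2.contourArea))
    return cv2.approxPolyN(hull,4)[0].astype(float) if hasattr(cv2,'approxPolyN') else cv2.approxPolyDP(hull,6,True)[:,0].astype(float)
def match(q,ref):
    from scipy.optimize import linear_sum_assignment as l
    i,j=l(np.linalg.norm(q[:,None]-ref[None],axis=2)); o=np.zeros((4,2)); o[j]=q[i]; return o
E
python3 - <<'E'
from h import *
cs={n:camera(n) for n in('scene','top')}
ref={'scene':np.array([[341.3,129.2],[300,160],[343.4,191.6],[384.2,157.6]]),'top':np.array([[127.6,267.4],[207.4,263.2],[205,193.2],[126.6,196.3]])}
Q={}
for n in cs:
    q=quad(tealmask(cs[n]['image'])); print(n,q.tolist()); Q[n]=match(q,ref[n])
    # black grip mask centroid inside hull
for nm,R in (('auto',Q),('hand',ref)):
    f=lambda p:np.concatenate([(proj(cs[n],pts(p,COR))-R[n]).ravel() for n in cs])
    r=least_squares(f,[.6,.25,.09,0,.05])
    print(nm,r.x.round(4),'rms',np.sqrt(np.mean(r.fun**2)).round(2)); print(f(r.x).round(1))
    print('grip pt',pts(r.x,[-.135,0,.048]).round(4))
    for n in cs: print(n,proj(cs[n],pts(r.x,GT)).round(1).tolist())
    f2=lambda p:f([p[0],p[1],.09,p[2],p[3]]); r2=least_squares(f2,[.6,.25,0,.05]); print('z fixed',r2.x.round(4),np.sqrt(np.mean(r2.fun**2)))
# overlay
ims=[]
for n,(x,y,w,h) in (('scene',(290,110,105,95)),('top',(115,180,105,95))):
    im=cv2.resize(cv2.cvtColor(cs[n]['image'],cv2.COLOR_RGB2BGR)[y:y+h,x:x+w],None,fx=3.8,fy=3.8,interpolation=cv2.INTER_CUBIC)
    for L,c in((COR,(0,0,255)),(GT,(0,255,255)),(GT-[0,0,.05],(255,0,255))):
        u=((proj(cs[n],pts(r.x,L))-[x,y]+.5)*3.8).astype(int); cv2.polylines(im,[u.reshape(-1,1,2)],True,c,1)
    ims.append(im)
cv2.imwrite('pics/ov0.png',np.hstack(ims))
E
```

```text
scene [[387.0, 157.0], [344.0, 193.0], [297.0, 159.0], [341.0, 128.0]]
top [[207.0, 264.0], [126.0, 267.0], [126.0, 195.0], [205.0, 192.0]]
auto [0.6206 0.2894 0.0829 0.0545 0.0563] rms 1.0
[ 0.4  0.4  2.7 -0.2 -0.3 -1.6 -2.   0.2  0.5 -0.4 -0.1 -0.8  0.3  0.3
  0.4  0.6]
grip pt [[0.4887 0.2822 0.1384]]
scene [[330.2, 131.7], [324.4, 136.0], [333.7, 142.4], [339.5, 138.0]]
top [[156.1, 257.1], [167.5, 256.6], [167.3, 240.8], [155.9, 241.3]]
z fixed [0.6217 0.2874 0.0502 0.0258] 1.1413620947798315
hand [0.6196 0.2901 0.0798 0.0592 0.0434] rms 0.29
[-0.5  0.2 -0.6 -0.1  0.2  0.3  0.3 -0.  -0.4 -0.2 -0.2  0.3  0.2 -0.4
 -0.1  0.1]
grip pt [[0.487  0.2822 0.1336]]
scene [[329.6, 132.7], [323.8, 137.0], [333.1, 143.2], [338.9, 138.8]]
top [[156.6, 257.9], [168.0, 257.4], [167.7, 241.6], [156.3, 242.2]]
z fixed [ 0.621   0.2873  0.0522 -0.0046] 0.818266177009237
```

View pics/ov0.png

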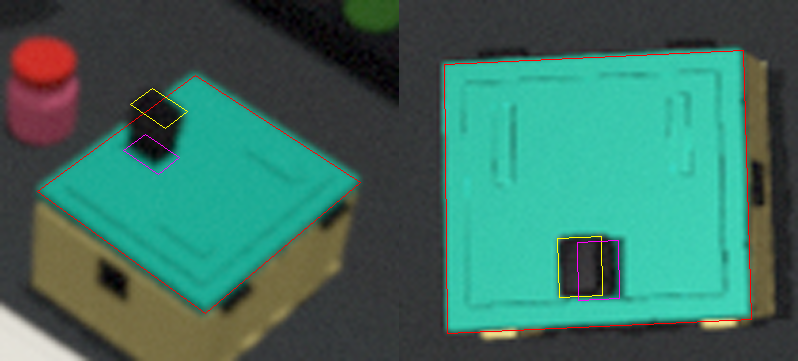

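servo_tool(commands=[-0.037, -0.0104, 0, 0, 0, -0.0746, 0, -0.074, -0.0208, 0, 0, 0, -0.149, 0, -0.111, -0.0312, 0, 0, 0, -0.224, 0, -0.148, -0.0416, 0, 0, 0, -0.298, 0, -0.185, -0.052, 0, 0, 0, -0.373, 0])

```text
time_s: 1.02
tool_pos: [0.3259, 0.3894, 0.2315]
tcp_rot: [[-0.998, -0.056, 0.0], [-0.056, 0.998, 0.0], [-0.0, 0.0, -1.0]]
force: [1.1, 1.0, -0.1]
gripper_width: 1.0
```

```bash
cat >> h.py <<'E'
def go(target):
    o=get_obs(); R=o['tcp_rot']; d=R.T@(np.array(target)-o['tool_pos'])
    print('t',round(o['time_s'],2),'pos',o['tool_pos'].round(4),'yaw y',np.degrees(np.arctan2(-R[0,1],R[1,1])).round(2),'z',R[:,2].round(3),'F',o['force'].round(1),'w',round(o['gripper_width'],3)); print('shift',d.round(4))
E
python3 -c "
from h import *
go([.487,.281,.231])"
```

```text
t 1.02 pos [0.3259 0.3894 0.2315] yaw y 3.23 z [ 0.  0. -1.] F [ 1.1  1.  -0.1] w 1.0
shift [-0.1548 -0.1173  0.0005]
```

servo_tool(commands=[-0.0312, -0.0237, 0, 0, 0, 0, 0, -0.0624, -0.0474, 0, 0, 0, 0, 0, -0.0936, -0.0711, 0, 0, 0, 0, 0, -0.1248, -0.0948, 0, 0, 0, 0, 0, -0.156, -0.1185, 0, 0, 0, 0, 0])

```text
time_s: 1.43
tool_pos: [0.4881, 0.279, 0.2315]
tcp_rot: [[-0.999, -0.052, 0.0], [-0.052, 0.999, 0.0], [-0.0, 0.0, -1.0]]
force: [1.1, 0.9, 0.2]
gripper_width: 1.004
```

Run:
```python
from h import *
go([.487,.281,.119])
ims=[]
for n,(x,y,w,h) in (('scene',(270,90,150,120)),('top',(100,170,150,120))):
    c=camera(n); ims.append(cv2.resize(cv2.cvtColor(c['image'],cv2.COLOR_RGB2BGR)[y:y+h,x:x+w],None,fx=2.66,fy=2.66,interpolation=cv2.INTER_CUBIC))
cv2.imwrite('pics/a1.png',np.hstack(ims))
```

```text
t 1.43 pos [0.4881 0.279  0.2315] yaw y 2.98 z [ 0.  0. -1.] F [1.1 0.9 0.2] w 1.004
shift [0.001  0.0021 0.1125]
```

View pics/a1.png

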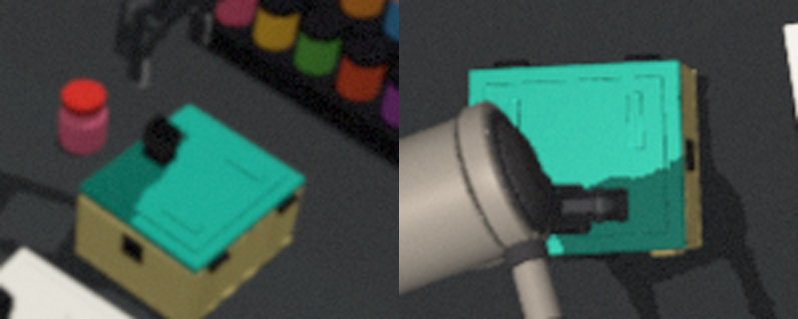

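servo_tool(commands=[0.0005, 0.001, 0.03, 0, 0, 0, 0, 0.0005, 0.001, 0.06, 0, 0, 0, 0, 0.0005, 0.001, 0.085, 0, 0, 0, 0, 0.0005, 0.001, 0.104, 0, 0, 0, 0, 0.0005, 0.001, 0.112, 0, 0, 0, 0])

```text
time_s: 1.95
tool_pos: [0.484, 0.2812, 0.1165]
tcp_rot: [[-0.999, -0.053, -0.005], [-0.053, 0.999, -0.002], [0.005, -0.001, -1.0]]
force: [0.1, 0.2, 0.3]
gripper_width: 0.999
```

Run:
```python
from h import *
go([.487,.281,.119])
ims=[]
for n,(x,y,w,h) in (('scene',(270,90,150,120)),('top',(100,170,150,120))):
    c=camera(n); print(proj(c,get_obs()['tool_pos'])); ims.append(cv2.resize(cv2.cvtColor(c['image'],cv2.COLOR_RGB2BGR)[y:y+h,x:x+w],None,fx=2.66,fy=2.66,interpolation=cv2.INTER_CUBIC))
cv2.imwrite('pics/a2.png',np.hstack(ims))
```

```text
t 1.95 pos [0.484  0.2812 0.1165] yaw y 3.01 z [-0.005 -0.002 -1.   ] F [0.1 0.2 0.3] w 0.999
shift [-0.0029 -0.0003 -0.0025]
[[329.30488008 145.87338814]]
[[165.51885991 250.88194223]]
```

View pics/a2.png

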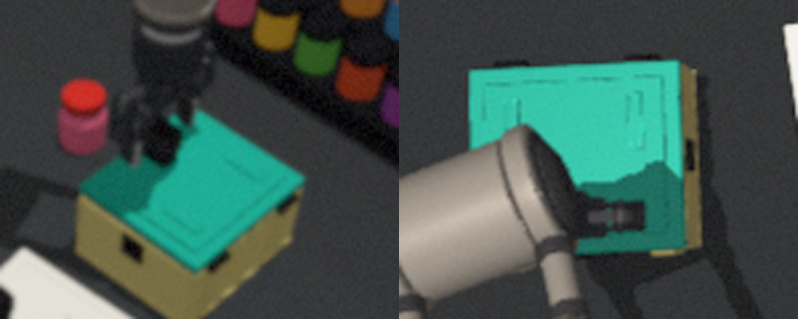

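Fingers straddle the grip, one on each side along the hinge. Closing now.

servo_tool(commands=[-0.001, 0, -0.001, 0, 0, 0, 255, -0.001, 0, -0.001, 0, 0, 0, 255, -0.001, 0, -0.001, 0, 0, 0, 255, -0.001, 0, -0.001, 0, 0, 0, 255, -0.001, 0, -0.001, 0, 0, 0, 255], grip_force=30)

```text
time_s: 2.47
tool_pos: [0.4873, 0.2807, 0.1211]
tcp_rot: [[-0.999, -0.053, 0.001], [-0.053, 0.999, -0.001], [-0.001, -0.001, -1.0]]
force: [0.3, -35.1, 3.1]
gripper_width: 0.302
```

servo_tool(commands=[0, 0, 0, 0, 0, 0, 255, 0, 0, 0, 0, 0, 0, 255, 0, 0, 0, 0, 0, 0, 255, 0, 0, 0, 0, 0, 0, 255, 0, 0, 0, 0, 0, 0, 255])

```text
time_s: 2.88
tool_pos: [0.4872, 0.2803, 0.1209]
tcp_rot: [[-0.999, -0.053, 0.001], [-0.053, 0.999, -0.002], [-0.0, -0.002, -1.0]]
force: [-1.0, -5.8, 1.5]
gripper_width: 0.298
```

Run:
```python
from h import *
go([.487,.281,.119])
```

```text
t 2.88 pos [0.4872 0.2803 0.1209] yaw y 3.03 z [ 0.001 -0.002 -1.   ] F [-1.  -5.8  1.5] w 0.298
shift [0.0002 0.0007 0.0019]
```

servo_tool(commands=[-0.0027, 0, -0.0067, 0, 0, 0, 255, -0.0057, 0, -0.0134, 0, 0, 0, 255, -0.0091, 0, -0.0198, 0, 0, 0, 255, -0.0129, 0, -0.0261, 0, 0, 0, 255, -0.0169, 0, -0.0321, 0, 0, 0, 255])

```text
time_s: 3.3
tool_pos: [0.5032, 0.2812, 0.1521]
tcp_rot: [[-0.999, -0.052, -0.003], [-0.052, 0.999, -0.002], [0.004, -0.002, -1.0]]
force: [0.0, -4.5, -7.7]
gripper_width: 0.301
```

Run:
```python
from h import *
go([.487,.281,.119]); print(get_obs()['wrist_torque'])
ims=[]
for n,(x,y,w,h) in (('scene',(270,90,150,120)),('top',(100,170,150,120))):
    c=camera(n); ims.append(cv2.resize(cv2.cvtColor(c['image'],cv2.COLOR_RGB2BGR)[y:y+h,x:x+w],None,fx=2.66,fy=2.66,interpolation=cv2.INTER_CUBIC))
cv2.imwrite('pics/a3.png',np.hstack(ims))
go([.487,.281,.119]);
```

```text
t 3.3 pos [0.5032 0.2812 0.1521] yaw y 3.0 z [-0.003 -0.002 -1.   ] F [ 0.  -4.5 -7.7] w 0.301
shift [0.0161 0.0007 0.0331]
[-0.61530557  0.37901044  0.35162029]
t 3.4 pos [0.5041 0.2813 0.1532] yaw y 2.99 z [-0.001 -0.002 -1.   ] F [-0.4 -6.5 -0.7] w 0.303
shift [0.0171 0.0006 0.0342]
```

View pics/a3.png

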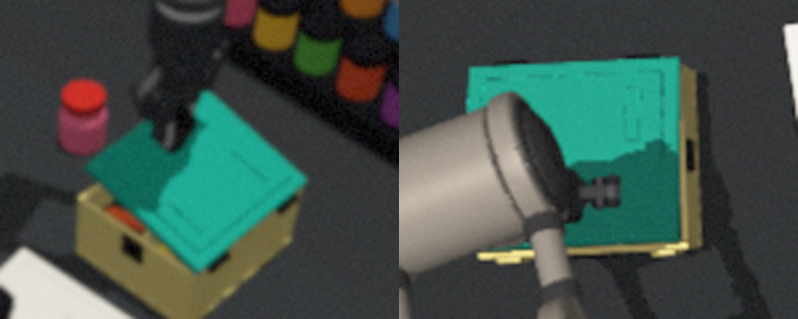

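servo_tool(commands=[-0.0043, 0, -0.0059, 0, 0, 0, 255, -0.009, 0, -0.0115, 0, 0, 0, 255, -0.0139, 0, -0.0169, 0, 0, 0, 255, -0.0191, 0, -0.022, 0, 0, 0, 255, -0.0245, 0, -0.0269, 0, 0, 0, 255])

```text
time_s: 3.82
tool_pos: [0.5276, 0.2827, 0.1792]
tcp_rot: [[-0.999, -0.052, -0.004], [-0.052, 0.999, -0.002], [0.004, -0.002, -1.0]]
force: [-1.3, -5.1, -7.0]
gripper_width: 0.298
```

servo_tool(commands=[-0.0057, 0, -0.0045, 0, 0, 0, 255, -0.0116, 0, -0.0088, 0, 0, 0, 255, -0.0177, 0, -0.0128, 0, 0, 0, 255, -0.024, 0, -0.0164, 0, 0, 0, 255, -0.0305, 0, -0.0198, 0, 0, 0, 255])

```text
time_s: 4.23
tool_pos: [0.5579, 0.2845, 0.1992]
tcp_rot: [[-0.999, -0.052, -0.004], [-0.052, 0.999, -0.001], [0.004, -0.001, -1.0]]
force: [-3.7, -3.1, -5.2]
gripper_width: 0.301
```

Run:
```python
from h import *
go([.487,.281,.119])
ims=[]
for n,(x,y,w,h) in (('scene',(270,90,150,120)),('top',(100,170,150,120))):
    c=camera(n); ims.append(cv2.resize(cv2.cvtColor(c['image'],cv2.COLOR_RGB2BGR)[y:y+h,x:x+w],None,fx=2.66,fy=2.66,interpolation=cv2.INTER_CUBIC))
cv2.imwrite('pics/a4.png',np.hstack(ims))
go([.487,.281,.119])
```

```text
t 4.23 pos [0.5579 0.2845 0.1992] yaw y 3.0 z [-0.004 -0.001 -1.   ] F [-3.7 -3.1 -5.2] w 0.301
shift [0.0706 0.0003 0.0805]
t 4.33 pos [0.5593 0.2846 0.1998] yaw y 2.98 z [-0.001 -0.001 -1.   ] F [-1.7 -4.4  0.4] w 0.303
shift [0.0723 0.0002 0.0809]
```

View pics/a4.png

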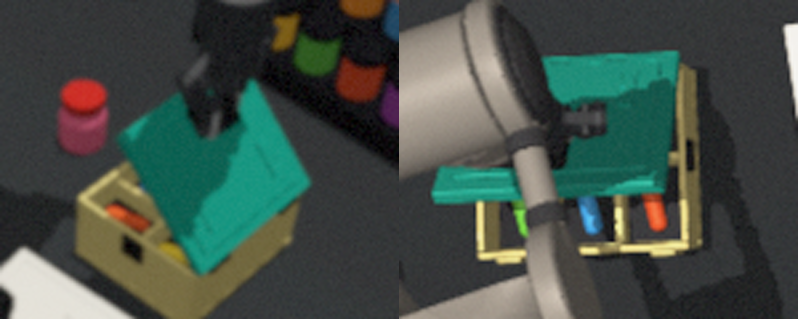

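Run:
```python
from h import *
cs={n:camera(n) for n in('scene','top')}
ims=[]
for n,(x,y,w,h) in (('scene',(300,110,100,100)),('top',(105,180,110,100))):
    im0=cv2.resize(cv2.cvtColor(cs[n]['image'],cv2.COLOR_RGB2BGR)[y:y+h,x:x+w],None,fx=3.6,fy=3.6,interpolation=cv2.INTER_CUBIC)
    for th,c in((40,(255,0,0)),(45,(0,0,255)),(50,(0,255,255))):
        u=((proj(cs[n],pts([.6205,.288,.086,.054,np.radians(th)],COR))-[x,y]+.5)*3.6).astype(int); cv2.polylines(im0,[u.reshape(-1,1,2)],True,c,1)
    ims.append(im0)
cv2.imwrite('pics/ov4.png',np.hstack(ims))
```

```text
(no output)
```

View pics/ov4.png

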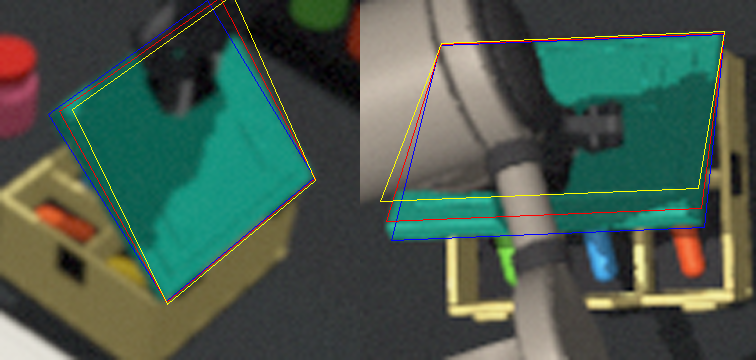

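Reads about 45° in both views. Now I release and check again with the view clear.

servo_tool(commands=[0, 0, 0, 0, 0, 0, 0, 0, 0, 0, 0, 0, 0, 0, 0, 0, 0, 0, 0, 0, 0, 0, 0, 0, 0, 0, 0, 0, 0, 0, 0, 0, 0, 0, 0])

```text
time_s: 4.85
tool_pos: [0.559, 0.2855, 0.1995]
tcp_rot: [[-0.999, -0.052, 0.001], [-0.052, 0.999, 0.001], [-0.001, 0.001, -1.0]]
force: [-0.1, -0.8, -0.2]
gripper_width: 0.982
```

servo_tool(commands=[0, 0, 0, 0, 0, 0, 0, 0, 0, 0, 0, 0, 0, 0, 0, 0, -0.01, 0, 0, 0, 0, 0, 0, -0.03, 0, 0, 0, 0, 0, 0, -0.06, 0, 0, 0, 0])

```text
time_s: 5.27
tool_pos: [0.5578, 0.2847, 0.2579]
tcp_rot: [[-0.999, -0.052, -0.005], [-0.052, 0.999, -0.002], [0.005, -0.001, -1.0]]
force: [0.9, -0.2, 0.1]
gripper_width: 0.999
```

servo_tool(commands=[0.02, 0, -0.03, 0, 0, 0, 0, 0.05, 0, -0.05, 0, 0, 0, 0, 0.09, 0, -0.06, 0, 0, 0, 0, 0.12, 0, -0.07, 0, 0, 0, 0, 0.15, 0, -0.07, 0, 0, 0, 0])

```text
time_s: 5.68
tool_pos: [0.4081, 0.2774, 0.3322]
tcp_rot: [[-0.999, -0.052, 0.005], [-0.052, 0.999, 0.002], [-0.005, 0.002, -1.0]]
force: [0.8, 0.7, -0.7]
gripper_width: 0.999
```

Run:
```python
from h import *
go([.3,.45,.28])
cs={n:camera(n) for n in('scene','top')}
ims=[]
for n,(x,y,w,h) in (('scene',(300,110,100,100)),('top',(105,180,110,100))):
    im0=cv2.resize(cv2.cvtColor(cs[n]['image'],cv2.COLOR_RGB2BGR)[y:y+h,x:x+w],None,fx=3.6,fy=3.6,interpolation=cv2.INTER_CUBIC)
    ims.append(im0)
cv2.imwrite('pics/a5.png',np.hstack(ims))
```

```text
t 5.68 pos [0.4081 0.2774 0.3322] yaw y 2.99 z [ 0.005  0.002 -1.   ] F [ 0.8  0.7 -0.7] w 0.999
shift [0.0992 0.1779 0.0522]
```

View pics/a5.png

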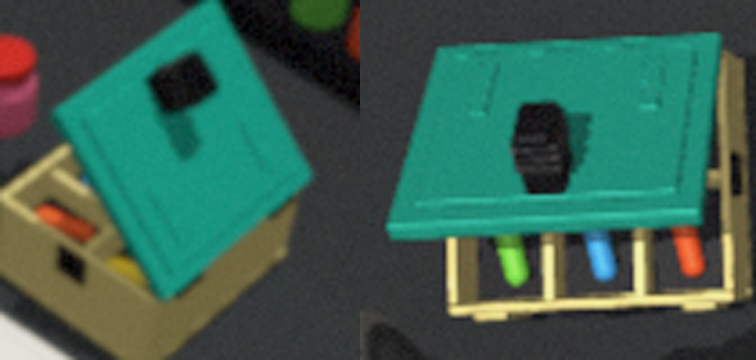

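Run:
```python
from h import *
cs={n:camera(n) for n in('scene','top')}
R={'scene':np.array([[220,2],[56,106],[164,294],[310,178]])/3.6+[300,110]-.5,
'top':(np.array([[390,224],[700,211],[720,36],[438,47]])-[360,0])/3.6+[105,180]-.5}
r1=np.array([.6205,.288,.086,.054])
f=lambda p,ns=('scene','top'):np.concatenate([(proj(cs[n],pts(p,COR))-R[n]).ravel() for n in ns])
r=least_squares(f,[.62,.288,.086,.05,.78]); print('free',r.x.round(4),np.degrees(r.x[4]),np.sqrt(np.mean(r.fun**2)))
for z in (.08,.09):
  for ns in (('scene','top'),('scene',),('top',)):
    g=lambda p:f([p[0],p[1],z,p[2],p[3]],ns)
    r=least_squares(g,[.62,.288,.05,.78]); print(z,ns,r.x.round(4),np.degrees(r.x[3]).round(1),np.sqrt(np.mean(r.fun**2)).round(2))
for n in cs: save(cs[n],n+'6.png')
```

```text
free [0.6182 0.2885 0.086  0.0536 0.7862] 45.044361664466116 0.9513179337389599
0.08 ('scene', 'top') [0.6168 0.2904 0.0538 0.7953] 45.6 1.13
0.08 ('scene',) [0.6139 0.2937 0.0286 0.7593] 43.5 0.82
0.08 ('top',) [0.6198 0.2907 0.0608 0.7784] 44.6 0.5
0.09 ('scene', 'top') [0.6191 0.2872 0.0533 0.7797] 44.7 1.03
0.09 ('scene',) [0.62   0.2851 0.0337 0.7647] 43.8 1.11
0.09 ('top',) [0.6188 0.2883 0.0616 0.7843] 44.9 0.7
```

View pics/top6.png

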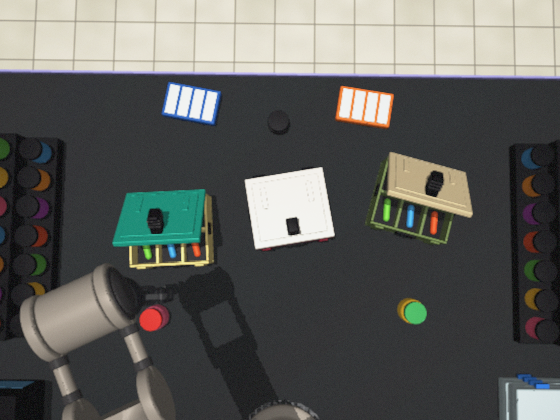

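Every fit puts the lid between 43.5° and 45.6°. The other two boxes haven't moved and the arm is clear, so I'm handing in.

```bash
python3 -c "
from h import *
print(get_obs()['dq'].round(2)); print(job_done())"
```

```text
[-0.94  2.35 -1.3  -0.11 -0.33  0.05]
the job is handed in; nothing more can be done
None
```

The teal lid now stands open at about 45°, released and staying put. I handed the job in about 6 s into the 32 s limit.

I pinched the grip from straight above with about 30 N, followed the hinge arc up, let go, and backed the arm away to the front.

- **Lid angle:** after release, fitting the lid corners in both cameras gave 45.0°. Fits with the hinge height fixed ranged from 43.5° to 45.6°.
- **Other boxes:** the white and beige boxes look unmoved in the last top view, and nothing fell.
- **Forces:** the largest wrist force I read was about 35 N, sideways for a moment as the fingers closed.
- **What disagreed:** the two cameras differ slightly. The fits put the hinge 80–86 mm high against 90 mm in the text, and the scene camera alone reads the lid about 1° lower than the top camera.
- **At hand-in:** the arm was holding clear of everything, with a small joint motion of up to 2.4 deg/s still settling.

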